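# Seat the folded tray in the corner of the slotted plate and bring up the tail stop

### The job

A folded aluminium chassis tray lies askew on the slotted work plate, waiting to be set up for engraving. Push it along the plate with the fingertips until its long side sits square and flush against the long fence and one end is home against the fixed end stop (the block with the dark cap screw), and slide the tail stop (the block with the brass thumbscrew) along its slot until it touches the tray's other end. Only push: never lift or tip the tray, leave the other things on the bench alone, and finish with the hand clear of everything.

Things in the scene. Friction and masses are not known exactly. Their poses are not given: they have to be found in the camera images.
- plate: dark T-slotted work plate fixed on the bench, 240 (x) by 400 (y) by 15 mm thick, yawed up to about 0.25 rad either way. Origin: centre of its underside, on the bench; its top is 15 mm above. x axis: away from the robot, towards the fence; y axis: left, along the slots.
- fence_face (a point): middle of the long back fence's face (the face towards the robot), 6 mm above the plate's top. The fence is an aluminium bar fixed along the plate's far edge, 16 mm thick, 12 mm high above the plate's top, 380 mm long. The face lies at x = +98 mm in the plate's frame; axes parallel to the plate's.
- end_stop: aluminium block with a dark cap screw on top, bolted near the plate's left end, at a different place along the slot each time. 40 (x) by 20 (y) by 22 mm high, 28 with the screw. Origin: centre of its underside, on the plate's top, at plate x = +48 mm; axes parallel to the plate's. The tray meets its right face, at y = -10 mm in this frame.
- tail_stop (a joint): travel of the tail stop along its slot, in m: 0 is its right-hand end, it grows as the block is pushed left (plate +y) towards the end stop; end of travel 0.22. About 3 N of steady friction plus 6 N per m/s; it stays where it is left, and cannot leave the slot.
- tail_face (a point): middle of the left face (the one that meets the tray) of the tail stop, 11 mm above the plate's top, at plate x = +48 mm. The tail stop is an aluminium block 40 (x) by 30 (y) by 22 mm high with a brass thumbscrew, 16 mm diameter, on top, reaching 35 mm above the plate. Its right face, where it is pushed, is 30 mm behind this point along plate -y.
- tray: bright loose tray of 2 mm aluminium sheet, 100 (x) by 140 (y) by 16 mm high, about 0.12 kg, open on top: flat floor 2 mm thick and four upright walls 2 mm thick, open gaps of 6 mm at the corners. Origin: centre of its underside. It rests on the plate between the two stops, turned by up to 0.3 rad from it. Its walls may be pushed from outside or inside.
- multimeter: grey handheld multimeter lying on the bench beyond the plate's left end (robot's left), 75 by 155 by 41 mm; to be left alone. Origin: centre of its underside.
- solder_reel: reel of solder standing on its flange right of the plate, 60 mm diameter, 40 mm high; to be left alone. Origin: centre of its underside.
- screwdriver: screwdriver of 170 mm lying on the bench beyond the plate; to be left alone.
- flux_jar: small jar, 48 mm diameter, 45 mm high, right of the plate; to be left alone. Origin: centre of its underside.
Not all that is in view belongs to the job. There is more than one size of the tray; the one meant has the size given above.

How it is judged:
By the outcome, as a careful person would: the job done as asked, in the order asked, and still so for the second after the job is handed in, with the robot touching nothing.
It also fails if it takes over 72 s, if anything falls off the work surface, if the arm or the gripper's body presses on something with over 40 N, if the wrist force passes 120 N, or if a joint passes its speed limit or range.

### The arm

A 7-joint arm with a two-finger parallel gripper is mounted at the origin on the work surface. World frame = base frame: x ahead of the robot, y to its left, z up, the work surface at z = 0. Lengths are in mm, angles in rad, forces in N, time in s.
With the tool pointing down it reaches from about 400 to 875 mm from the base axis. Payload 4.4 kg.
Tool frame: the origin (TCP) lies midway between the tips of the shut fingers; the grasp point (between the pads) lies 19 mm behind it; z points along the fingers, y is the line along which they close (so a half turn about z gives the same grasp; the last joint's range is limited). The gripper opens to 85 mm and grips with 20 to 120 N. Pads are 22 mm wide; open, the fingers measure 114 mm over their backs; the gripper's body (76 mm by 85 mm) begins 54 mm behind the grasp point. The pads swing forward as they close: fully open they stand 13 mm farther back than shut.
Start: joints at [-1.349, 0.628, 0.038, 1.517, -0.027, 0.996, -0.02], TCP at [184.474, 623.287, 231.313] pointing down, gripper open.
Joint ranges: [-3.06, 3.06], [-0.37, 2.12], [-1.25, 1.32], [0.18, 2.47], [-1.1, 4.24], [0.23, 1.98], [-2.94, 2.94]. Speed limits (rad/s): [2.57, 2.57, 3.14, 3.14, 3.14, 3.14, 3.14].

### API

Orientations are given as [roll, pitch, yaw] about the fixed x, y, z axes, in that order (R = Rz(yaw) Ry(pitch) Rx(roll)).
In Python, from cell import telemetry, eyes, ctrl, finder gives the robot as it stands.
- The arm moves only by the tool move_arm, never from a script. Its argument "steps" is a list of rows, each a list of 7 numbers: the turn, a rotation vector about the world's x, y, z in degrees, then the shift along the world's x, y, z in m, then the finger opening in m, from 0 to 0.0854. A call has 1 to 5 rows; each row shifts and turns the commanded pose from where the row before left it; what a row does not reach is not made up. A row lasts 1/10 s, in which the tool goes at most 50 mm and 8.59 degrees, less where a joint would pass 70% of its speed; a pose out of reach is approached as far as the arm can. A call with a gripper value outside its range is refused whole. The fingers move at their own pace and stop on an object; the grip force is fixed at half the most. Time passes only in rows, so rows that do not move let the fingers close. It gives the time, the measured TCP pose, the force, the opening and the grip force at its end, in the units of the state.
- telemetry.read_state(): the state, without advancing time (a new reading comes with each control period).
- eyes.get_image(name): name is "side" or "top"; returns (picture, depth): 480x640x3 uint8, blue, green, red; 480x640 float32, mm along the optical axis (not along the pixel's ray), 0 where there is no reading.
- eyes.calibration(name): a dict with "fx", "fy", "cx", "cy" (pixels), "distortion" ([k1, k2, p1, p2, k3] as OpenCV has them; the pictures are not rectified), "position" and "attitude" of the camera in the world. Camera axes: x right, y down, z forward; pixel columns grow to the right and rows downward; lengths in mm; the calibration is good to about 2 mm. A picture is of the moment at which its call begins. calibration takes no time and is no camera call.
- ctrl.finish_job(): hands the job in; it is judged then, once.
Trained networks look in the newest picture that a camera, given by its name, has taken for a name from the list of things; names that differ only in an ending like _2 or _b are one class to them, and where a whole thing is asked for, a point or a joint stands for the part that bears it (a point fixed in the world has none). Each returns a list of dicts, best first, with "confidence" (0 to 1); they miss things now and then, are a little off and sometimes report something else, mostly with a low value. They report only what shows in the picture. A call takes as long as a camera call. They do not tell look-alikes from the thing itself.
- finder.boxes_of(camera, name): "location" ([x, y, z] in mm, in the coordinates of the camera as it stood for that picture, good to about 4 mm: the middle of the surface that is visible of it).
- finder.cut_out(camera, name): "mask" (480x640 bool, what is visible of it).
- finder.pinpoint(camera, name): "location" ([x, y, z] in mm, in the coordinates of the camera as it stood for that picture, good to about 4 mm: a listed point, or the origin of a listed thing).
The state is a dict: "clock": time; "qpos": joint angles; "qd": joint speeds; "tau": joint torques, N m; "eef_pos": TCP position; "tool_rot": TCP orientation; "force": force on the tool from outside, world axes, zero at the start; "torque": the same for the moment, N m; "width": finger opening in mm; "gripper_force": force on a finger pad.
Only numpy, scipy, OpenCV 4.12 (cv2) and the standard library are available. Lean on these libraries where they do the work, as an engineer would, in place of code of your own. Each camera call takes 0.05 s, during which the arm holds its last target. There are 200 camera calls.

## Working session

There is one attempt and no reset: what is moved stays moved. The work goes in short steps, Python scripts to look and compute and a tool call to move; the robot and the scene stay as the last step left them, time stands still between calls to the robot, and variables do not carry over. Pictures are saved under pics/ and viewed, at most 10 in all, crops included, and the job is handed in when it is done.

Besides the shell and the picture viewer there is one more tool, called after ">>>" as a command line: name --pt "numbers of a row" for each row, then --argument value for the rest. move_arm: Moves the arm, as the interface text tells. Its arguments: {"type":"object","properties":{"steps":{"type":"array"}},"required":["steps"]}

```bash
mkdir -p pics; ls; cat > h.py <<'E'
import numpy as np, cv2
from cell import telemetry, eyes, ctrl, finder
from scipy.spatial.transform import Rotation as R
def cam(n):
    c=eyes.calibration(n); K=np.array([[c['fx'],0,c['cx']],[0,c['fy'],c['cy']],[0,0,1.]])
    return c,K,np.array(c['distortion'],float),np.array(c['position'],float)
def rot(c):
    a=np.array(c['attitude'],float)
    return a if a.shape==(3,3) else R.from_euler('xyz',a).as_matrix()
def w(n,p):
    c,K,d,t=cam(n); return rot(c)@np.array(p)+t
def proj(n,P):
    c,K,d,t=cam(n); Rm=rot(c)
    return cv2.projectPoints(((np.atleast_2d(P)-t)@Rm),np.zeros(3),np.zeros(3),K,d)[0].reshape(-1,2)
def cloud(n,D):
    c,K,d,t=cam(n); v,u=np.mgrid[0:480,0:640]
    q=cv2.undistortPoints(np.stack([u,v],-1).reshape(-1,1,2).astype(float),K,d).reshape(480,640,2)
    return (np.dstack([q,np.ones((480,640))])*D[...,None])@rot(c).T+t
E
python3 - <<'E'
from h import *
for n in('top','side'):
    I,D=eyes.get_image(n); cv2.imwrite(f'pics/{n}0.png',I); np.savez(f'{n}0.npz',I=I,D=D)
    c=eyes.calibration(n);print(n,c)
    for o in('plate','fence_face','end_stop','tail_face','tray'):
        for r in finder.pinpoint(n,o)[:3]: print(o,round(r['confidence'],2),w(n,r['location']).round(0),{k:v for k,v in r.items() if k not in('confidence','location')})
print(telemetry.read_state())
E
```

```text
pics
top {'fx': 531.4006865822189, 'fy': 531.4006865822189, 'cx': 312.4858155863923, 'cy': 241.7916277753534, 'distortion': array([0.03172937, 0.        , 0.        , 0.        , 0.        ]), 'position': array([ 401.03539831,   -8.44412813, 1408.88154134]), 'attitude': array([-3.02966852,  0.02207507, -1.55006509])}
plate 0.57 [586. -42.  -1.] {}
plate 0.28 [ 490. -418.   -1.] {}
fence_face 0.84 [681. -38.  25.] {}
end_stop 0.6 [629.  87.  13.] {}
tail_face 0.65 [ 641. -173.   26.] {}
tray 0.65 [ 274. -237.    1.] {}
tray 0.6 [ 816. -156.   -7.] {}
tray 0.56 [558. -74.  12.] {}
side {'fx': 453.843996867863, 'fy': 453.843996867863, 'cx': 322.6094237073747, 'cy': 237.24176391550517, 'distortion': array([0.00757817, 0.        , 0.        , 0.        , 0.        ]), 'position': array([537.87484911, 643.49106815, 732.7546344 ]), 'attitude': array([-2.40895702,  0.00651255,  3.1147959 ])}
plate 0.96 [585. -42.   4.] {}
plate 0.35 [ 626. -379.   -0.] {}
fence_face 0.97 [684. -38.  22.] {}
end_stop 0.88 [624.  90.  12.] {}
tail_face 0.73 [ 642. -173.   27.] {}
tray 0.91 [ 265. -235.    5.] {}
tray 0.84 [ 814. -155.   -0.] {}
tray 0.72 [556. -75.  15.] {}
{'clock': 0.6, 'qpos': array([-1.34879105,  0.62836307,  0.03851082,  1.51742536, -0.02697768,
        0.99630251, -0.0199876 ]), 'qd': array([ 8.11017913e-05,  2.22404036e-04,  2.30363286e-03, -4.77107688e-04,
        2.72604616e-04, -1.18812072e-03, -8.91354971e-04]), 'tau': array([-3.33656390e-04, -5.62979400e+01,  1.22478504e+00, -1.93696493e+01,
        1.08440034e-02,  1.88377271e-03,  1.77253327e-05]), 'eef_pos': array([184.4890685 , 623.27156995, 231.32944461]), 'tool_rot': array([ 3.14157267e+00, -1.29524753e-05,  2.85377757e+00]), 'force': array([-0.41274986,  0.35297219, -0.43611596]), 'torque': array([ 0.04492708,  0.02478851, -0.02640786]), 'gripper_force': 0.0, 'width': 85.54001344228998}
```

View pics/top0.png

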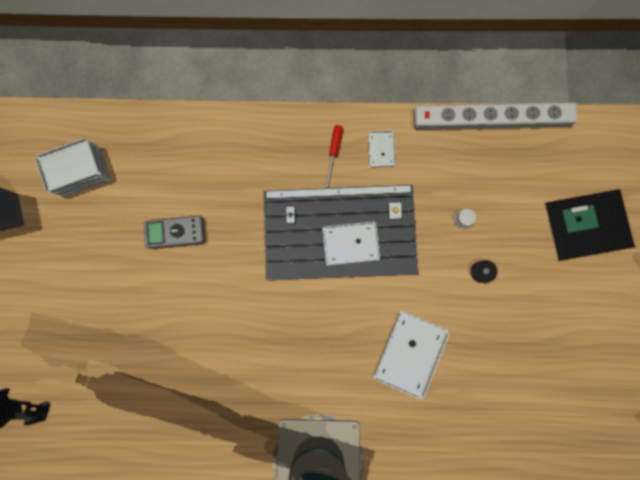

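View pics/side0.png

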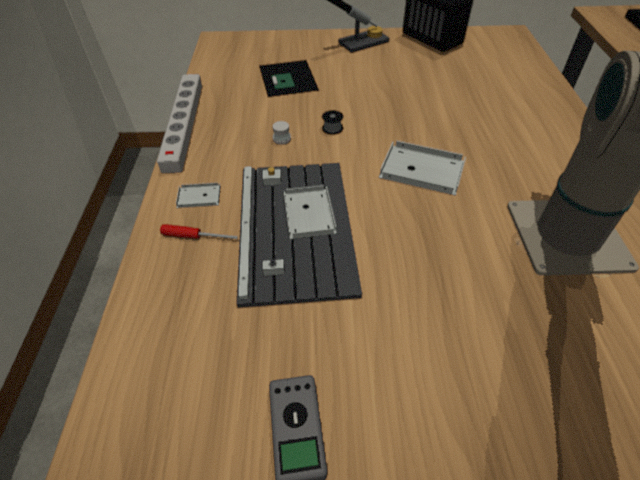

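The top picture shows the plate at (265–417, 185–278), the tray on it at (350, 243), the end stop at (290, 214) and the tail stop with brass screw at (395, 210). The look-alike trays are at (410, 354) and (381, 149). The side picture agrees: tray at (310, 211), end stop at (273, 267), tail stop at (271, 176).

```bash
cat >> h.py <<'E'
def plane(n,uv,z):
    c,K,d,t=cam(n); q=cv2.undistortPoints(np.array(uv,float).reshape(-1,1,2),K,d).reshape(-1,2)
    r=np.c_[q,np.ones(len(q))]@rot(c).T
    return t+r*((z-t[2])/r[:,2])[:,None]
def rect(n,m,z):
    k=max(cv2.findContours(m.astype(np.uint8),0,cv2.CHAIN_APPROX_NONE)[0],key=cv2.contourArea)
    P=plane(n,k.reshape(-1,2),z)[:,:2].astype(np.float32)
    (c,s,a)=cv2.minAreaRect(P)
    if s[0]>s[1]: s=s[::-1]; a=a-90
    # a: angle of short side (x axis) in deg
    a=(a+90)%180-90
    return np.round(c,1),np.round(s,1),round(np.radians(a),3)
E
python3 - <<'E'
from h import *
for n in('side','top'):
    I,D=eyes.get_image(n)
    C=cloud(n,D)
    for o,z in(('plate',15),('tray',31),('tail_face',37),('end_stop',37)):
        for r in finder.cut_out(n,o)[:3]:
            m=r['mask']; p=C[m&(D>0)]; print(n,o,round(r['confidence'],2),m.sum(),rect(n,m,z),np.median(p,0).round(1),np.percentile(p[:,2],[5,95]).round(1))
            if o in('tail_face','end_stop'): t=p[abs(p[:,2]-37)<4]; print('   top centre',t.mean(0).round(1),len(t))
    # fence top plane z 27 near
    F=C[(abs(C[...,2]-27)<3.5)&(D>0)]; F=F[(F[:,0]>640)&(F[:,0]<740)&(abs(F[:,1]+38)<190)]
    if len(F): 
        # keep far strip
        vx,vy,x0,y0=cv2.fitLine(F[:,:2].astype(np.float32),cv2.DIST_HUBER,0,1,.01).ravel(); print('fence',len(F),vx,vy,x0,y0,np.arctan2(-vx*np.sign(vy),abs(vy)),F[:,1].min(),F[:,1].max())
E
```

```text
side plate 0.86 12795 (array([584.8, -40.9]), array([241.3, 409.2]), np.float64(0.062)) [597.1  25.5  15.1] [ 8.9 27.3]
side tray 0.88 3129 (array([ 279.2, -211.8]), array([158.3, 185.7]), np.float64(1.194)) [ 269.  -238.6    4.2] [ 1.2 21.3]
side tray 0.72 2225 (array([553.9, -67.6]), array([100.5, 155.1]), np.float64(0.13)) [553.8 -75.2  17.6] [15.2 30.4]
side tray 0.55 973 (array([ 806.3, -126.5]), array([80.2, 97.1]), np.float64(-1.52)) [ 817.  -157.5    1.9] [-0.8 10.4]
side tail_face 0.86 270 (array([ 640.3, -176.7]), array([39.7, 65.1]), np.float64(0.061)) [ 641.3 -177.4   35.6] [15.8 49.2]
   top centre [ 642.3 -184.3   36.8] 123
side end_stop 0.76 288 (array([624.3,  92.9]), array([36.1, 39.1]), np.float64(-1.524)) [623.9  93.   35.8] [17.8 43.2]
   top centre [624.4  88.3  36.9] 147
fence 1016 0.06336371 -0.9979905 689.03876 -13.579384 0.063406184 -226.8956564465244 151.29715609606092
top plate 0.86 11480 (array([586.7, -45.4]), array([243.7, 400.3]), np.float64(0.06)) [599.5 -27.1  14.1] [ 7.4 26.7]
top tray 0.9 4115 (array([ 273.4, -230.2]), array([138. , 191.7]), np.floa
[... 170 characters left out ...]
 tray 0.64 1988 (array([554.3, -74.8]), array([100.9, 139. ]), np.float64(0.128)) [554.9 -76.1  16.5] [11.6 23.4]
top tail_face 0.75 172 (array([ 639.2, -186.9]), array([28.5, 37.2]), np.float64(-1.566)) [ 638.8 -186.5   36.4] [26.8 50.4]
   top centre [ 640.5 -187.3   36.3] 97
top tail_face 0.16 561 (array([ 490.1, -413.5]), array([61.4, 68.7]), np.float64(0.02)) [ 489.6 -414.7   38.1] [-0.2 43.1]
   top centre [ 490.8 -417.9   38.1] 329
top end_stop 0.4 145 (array([624.1,  84. ]), array([23.6, 42.5]), np.float64(-1.545)) [623.2  84.9  36.1] [13.8 43.5]
   top centre [625.8  85.4  36.8] 85
fence 689 0.05517774 -0.99847656 691.1057 -35.123497 0.05520578 -226.24161593969473 148.75679653529377
```

>>> move_arm --pt "0 0 4 0.024 -0.0435 0 0.07" --pt "0 0 4 0.024 -0.0435 0 0.07" --pt "0 0 4 0.024 -0.0435 0 0.07" --pt "0 0 4 0.024 -0.0435 0 0.07" --pt "0 0 4 0.024 -0.0435 0 0.07"

```text
clock: 1.6
eef_pos: [305.3, 404.1, 231.5]
tool_rot: [3.141, 0.001, -3.077]
force: [0.9, 0.5, 0.0]
width: 69.9
gripper_force: 0.0
```

>>> move_arm --pt "0 0 0 0.024 -0.0435 0 0.07" --pt "0 0 0 0.024 -0.0435 0 0.07" --pt "0 0 0 0.024 -0.0435 0 0.07" --pt "0 0 0 0.024 -0.0435 0 0.07" --pt "0 0 0 0.024 -0.0435 0 0.07"

```text
clock: 2.1
eef_pos: [425.4, 186.6, 231.7]
tool_rot: [3.141, 0.001, -3.08]
force: [0.6, 1.1, 0.6]
width: 70.2
gripper_force: 0.0
```

>>> move_arm --pt "0 0 0 0.024 -0.0435 0 0.07" --pt "0 0 0 0.024 -0.0435 0 0.07" --pt "0 0 0 0.024 -0.0435 -0.01 0.07" --pt "0 0 0 0.024 -0.0435 -0.02 0.07" --pt "0 0 0 0.02 -0.035 -0.03 0.07"

```text
clock: 2.6
eef_pos: [541.1, -19.9, 173.9]
tool_rot: [-3.141, 0.005, -3.082]
force: [0.6, 0.4, 0.4]
width: 69.9
gripper_force: 0.0
```

>>> move_arm --pt "0 0 0 0.0143 -0.027 -0.03 0.07" --pt "0 0 0 0.0143 -0.027 -0.03 0.07" --pt "0 0 0 0 0 -0.03 0.07" --pt "0 0 0 0 0 -0.024 0.07" --pt "0 0 0 0 0 0 0.07"

```text
clock: 3.1
eef_pos: [564.6, -71.1, 55.9]
tool_rot: [3.141, -0.006, -3.081]
force: [-1.1, 0.1, 0.0]
width: 70.3
gripper_force: 0.0
```

```bash
python3 - <<'E'
from h import *
I,D=eyes.get_image('side'); C=cloud('side',D)
s=telemetry.read_state(); p=s['eef_pos'];print(p)
m=(D>0)&(np.hypot(C[...,0]-p[0],C[...,1]-p[1])<75)&(C[...,2]>36)&(C[...,2]<110)
P=C[m]; print(len(P), np.percentile(P,[1,99],0).round(1))
for s in(1,-1):
    q=P[(P[:,1]-p[1])*s>20]; print(len(q), np.percentile(q[:,2],[0,1,3]).round(1), np.percentile(q[q[:,2]<75],[2,98],0).round(1) if len(q) else '')
c=I[130:310,210:400]; cv2.imwrite('pics/hover.png',cv2.resize(c,None,fx=3,fy=3))
E
```

```text
[565.97397511 -70.98515001  57.80298575]
96 [[549.7 -31.8  63.7]
 [573.4 -21.2 109.6]]
96 [63.5 63.7 65.2] [[550.3 -31.6  63.6]
 [571.  -22.9  74.4]]Traceback (most recent call last):
  File "<stdin>", line 7, in <module>
    return _quantile_unchecked(
        a, q, axis, out, overwrite_input, method, keepdims, weights)
    return _ureduce(a,
                    func=_quantile_ureduce_func,
    ...<5 lines>...
                    overwrite_input=overwrite_input,
                    method=method)
    r = func(a, **kwargs)
    result = _quantile(arr,
                       quantiles=q,
    ...<2 lines>...
                       out=out,
                       weights=wgt)
    slices_having_nans = np.isnan(arr[-1, ...])
                                  ~~~^^^^^^^^^
IndexError: index -1 is out of bounds for axis 0 with size 0
```

>>> move_arm --pt "0 0 0 0 0 -0.02 0.07" --pt "0 0 0 0 0 -0.014 0.07" --pt "0 0 0 0 0 -0.008 0.07" --pt "0 0 0 0 0 0 0.07" --pt "0 0 0 0 0 0 0.07"

```text
clock: 3.65
eef_pos: [567.5, -71.1, 17.5]
tool_rot: [-3.141, 0.001, -3.08]
force: [0.5, -0.2, 0.5]
width: 70.0
gripper_force: 0.0
```

>>> move_arm --pt "0 0 0 0.003 0 -0.004 0.07" --pt "0 0 0 0.008 0.0005 0 0.07" --pt "0 0 0 0.008 0.0005 0 0.07" --pt "0 0 0 0.008 0.0005 0 0.07" --pt "0 0 0 0.008 0.0005 0 0.07"

```text
clock: 4.15
eef_pos: [602.5, -69.2, 13.0]
tool_rot: [-3.142, -0.001, -3.08]
force: [-2.4, -0.2, 0.8]
width: 69.7
gripper_force: 0.8
```

>>> move_arm --pt "0 0 0 0.008 0.0005 0 0.07" --pt "0 0 0 0.008 0.0005 0 0.07" --pt "0 0 0 0.008 0.0005 0 0.07" --pt "0 0 0 0.004 0.0002 0 0.07" --pt "0 0 0 0 0 0 0.07"

```text
clock: 4.65
eef_pos: [631.2, -67.2, 12.9]
tool_rot: [3.142, 0.002, -3.08]
force: [0.2, 0.5, -0.2]
width: 70.1
gripper_force: 0.0
```

```bash
cat >> h.py <<'E'
def look(name,box=(130,310,190,400)):
    I,D=eyes.get_image('side'); a,b,c,d=box
    cv2.imwrite(f'pics/{name}.png',cv2.resize(I[a:b,c:d],None,fx=3,fy=3,interpolation=cv2.INTER_CUBIC))
    s=telemetry.read_state(); print(s['clock'],s['eef_pos'].round(1),s['force'].round(1))
E
python3 -c "
from h import *
look('p1')"
```

```text
4.7 [630.7 -67.3  12.9] [-0.2  0.   0.3]
```

View pics/p1.png

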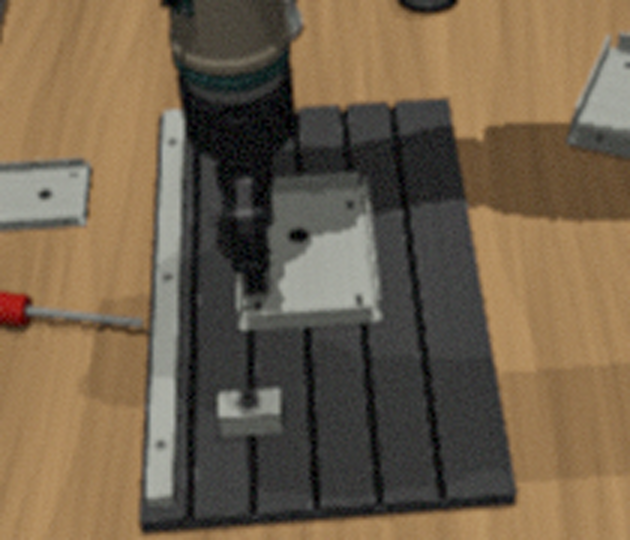

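The picture shows the tray (240–380, 175–325 in the crop) carried square by the two fingers along its far wall, with about 40 mm left to the fence.

>>> move_arm --pt "0 0 0 0.008 0.0005 0 0.07" --pt "0 0 0 0.008 0.0005 0 0.07" --pt "0 0 0 0.008 0.0005 0 0.07" --pt "0 0 0 0.008 0.0005 0 0.07" --pt "0 0 0 0.003 0.0002 0 0.07"

```text
clock: 5.2
eef_pos: [666.3, -65.0, 13.0]
tool_rot: [3.142, 0.001, -3.08]
force: [-1.4, -0.2, 0.8]
width: 70.2
gripper_force: 0.8
```

>>> move_arm --pt "0 0 0 0.002 0 0 0.07" --pt "0 0 0 0.002 0 0 0.07" --pt "0 0 0 0 0 0 0.07"

```text
clock: 5.5
eef_pos: [669.3, -65.2, 12.9]
tool_rot: [-3.142, 0.0, -3.08]
force: [-0.0, 0.2, 0.6]
width: 70.1
gripper_force: 0.1
```

>>> move_arm --pt "0 0 0 0.002 0 0 0.07" --pt "0 0 0 0.001 0 0 0.07"

```text
clock: 5.7
eef_pos: [672.2, -65.2, 12.9]
tool_rot: [-3.142, 0.0, -3.08]
force: [-0.8, 0.5, -1.3]
width: 70.0
gripper_force: 0.4
```

>>> move_arm --pt "0 0 0 0.001 0 0 0.07" --pt "0 0 0 0.001 0 0 0.07"

```text
clock: 5.9
eef_pos: [673.9, -65.2, 12.9]
tool_rot: [3.142, -0.0, -3.08]
force: [-2.6, 0.2, 1.3]
width: 69.4
gripper_force: 1.6
```

>>> move_arm --pt "0 0 0 0.001 0 0 0.07" --pt "0 0 0 0.001 0 0 0.07"

```text
clock: 6.1
eef_pos: [674.0, -65.2, 12.8]
tool_rot: [3.141, -0.005, -3.081]
force: [-7.4, 0.8, 5.5]
width: 70.4
gripper_force: 3.9
```

>>> move_arm --pt "0 0 0 0.001 0 0 0.07" --pt "0 0 0 0 0 0 0.07"

```text
clock: 6.3
eef_pos: [674.0, -65.3, 12.7]
tool_rot: [3.141, -0.007, -3.081]
force: [-7.8, 0.3, 5.4]
width: 70.2
gripper_force: 4.0
```

>>> move_arm --pt "0 0 0 -0.012 -0.0008 0 0.07" --pt "0 0 0 -0.015 -0.0008 0 0.07" --pt "0 0 0 -0.012 -0.0007 0 0.07" --pt "0 0 0 -0.0005 0.008 0 0.07" --pt "0 0 0 -0.0005 0.008 0 0.07"

```text
clock: 6.8
eef_pos: [638.3, -50.8, 13.2]
tool_rot: [3.141, 0.002, -3.081]
force: [0.0, -0.4, -0.5]
width: 69.8
gripper_force: 0.0
```

>>> move_arm --pt "0 0 0 -0.0005 0.008 0 0.07" --pt "0 0 0 -0.0005 0.008 0 0.07" --pt "0 0 0 -0.0005 0.008 0 0.07" --pt "0 0 0 -0.0005 0.008 0 0.07" --pt "0 0 0 -0.0005 0.008 0 0.07"

```text
clock: 7.3
eef_pos: [634.8, -11.0, 13.1]
tool_rot: [-3.141, 0.001, -3.08]
force: [0.7, -1.8, 1.7]
width: 70.2
gripper_force: 1.4
```

```bash
python3 -c "
from h import *
look('p2')"
```

```text
7.35 [634.6  -8.7  13. ] [-0.4  0.2  2.2]
```

View pics/p2.png

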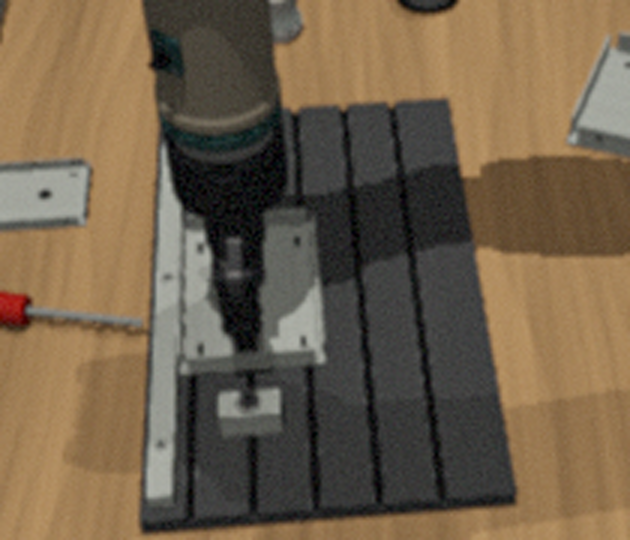

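The tray now lies along the fence (left edge at crop column 183) and is sliding towards the end stop, at (250, 410) in the crop.

>>> move_arm --pt "0 0 0 -0.0005 0.008 0 0.07" --pt "0 0 0 -0.0005 0.008 0 0.07" --pt "0 0 0 -0.0004 0.006 0 0.07" --pt "0 0 0 -0.0002 0.003 0 0.07" --pt "0 0 0 0 0.002 0 0.07"

```text
clock: 7.85
eef_pos: [632.9, 15.7, 13.0]
tool_rot: [-3.141, -0.0, -3.08]
force: [0.3, -2.9, 3.1]
width: 69.7
gripper_force: 1.7
```

>>> move_arm --pt "0 0 0 0 0.002 0 0.07" --pt "0 0 0 -0.0002 0.002 0 0.07" --pt "0 0 0 0 0 0 0.07"

```text
clock: 8.15
eef_pos: [632.8, 19.7, 13.0]
tool_rot: [3.141, 0.0, -3.08]
force: [0.6, -1.0, 2.0]
width: 70.5
gripper_force: 1.3
```

>>> move_arm --pt "0 0 0 0 0.001 0 0.07" --pt "0 0 0 0 0.001 0 0.07" --pt "0 0 0 0 0 0 0.07"

```text
clock: 8.45
eef_pos: [632.8, 21.5, 12.9]
tool_rot: [3.142, 0.0, -3.08]
force: [-0.3, -2.5, 2.7]
width: 70.2
gripper_force: 1.7
```

>>> move_arm --pt "0 0 0 -0.0001 0.002 0 0.07" --pt "0 0 0 0 0.001 0 0.07" --pt "0 0 0 0 0 0 0.07"

```text
clock: 8.75
eef_pos: [632.7, 24.9, 12.9]
tool_rot: [3.141, 0.0, -3.08]
force: [-0.5, -1.9, 3.0]
width: 69.9
gripper_force: 1.5
```

>>> move_arm --pt "0 0 0 0 0.001 0 0.07" --pt "0 0 0 0 0.001 0 0.07" --pt "0 0 0 0 0 0 0.07"

```text
clock: 9.05
eef_pos: [632.6, 25.9, 13.0]
tool_rot: [-3.141, -0.0, -3.081]
force: [-0.3, -4.6, 4.3]
width: 70.1
gripper_force: 2.7
```

>>> move_arm --pt "0 0 0 0 0.001 0 0.07" --pt "0 0 0 0 0.001 0 0.07" --pt "0 0 0 0 0 0 0.07"

```text
clock: 9.35
eef_pos: [632.6, 26.1, 13.0]
tool_rot: [-3.139, -0.0, -3.082]
force: [0.4, -7.7, 4.6]
width: 69.7
gripper_force: 4.2
```

```bash
python3 -c "
from h import *
look('p3',(140,300,220,380))"
```

```text
9.4 [632.6  26.1  13.1] [-0.8 -6.9  4.5]
```

View pics/p3.png

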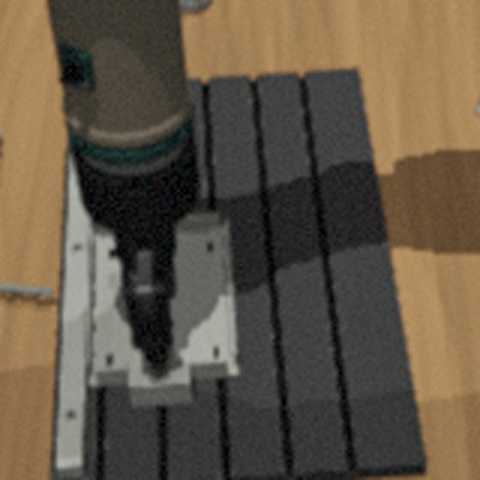

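The tray's left wall meets the end stop at crop (160, 390). Next I back off and press the far wall to the fence once more.

>>> move_arm --pt "0 0 0 0 -0.006 0 0.07" --pt "0 0 0 0 -0.01 0 0.07" --pt "0 0 0 0.012 0.0007 0 0.07" --pt "0 0 0 0.012 0.0007 0 0.07" --pt "0 0 0 0.008 0.0005 0 0.07"

```text
clock: 9.9
eef_pos: [665.1, 15.0, 12.5]
tool_rot: [3.14, -0.0, -3.08]
force: [-0.1, 0.2, -0.3]
width: 69.9
gripper_force: 0.0
```

>>> move_arm --pt "0 0 0 0.003 0 0 0.07" --pt "0 0 0 0.002 0 0 0.07" --pt "0 0 0 0 0 0 0.07"

```text
clock: 10.2
eef_pos: [669.0, 14.7, 12.6]
tool_rot: [3.141, -0.001, -3.08]
force: [-1.0, 0.0, -1.1]
width: 69.9
gripper_force: 0.2
```

>>> move_arm --pt "0 0 0 0.001 0 0 0.07" --pt "0 0 0 0.001 0 0 0.07" --pt "0 0 0 0 0 0 0.07"

```text
clock: 10.5
eef_pos: [669.2, 14.6, 12.6]
tool_rot: [3.141, -0.005, -3.081]
force: [-6.1, 0.1, 3.3]
width: 70.0
gripper_force: 2.7
```

>>> move_arm --pt "0 0 0 -0.006 0 0 0.07" --pt "0 0 0 -0.004 0 0.01 0.07" --pt "0 0 0 0 0 0.03 0.07" --pt "0 0 0 0 0 0.045 0.07" --pt "0 0 0 0 -0.04 0.005 0.04"

```text
clock: 11.0
eef_pos: [666.8, -17.1, 109.6]
tool_rot: [3.136, 0.013, -3.07]
force: [1.1, 0.2, -0.6]
width: 56.9
gripper_force: 0.0
```

>>> move_arm --pt "0 0 0 -0.003 -0.045 0 0" --pt "0 0 0 -0.003 -0.045 0 0" --pt "0 0 0 -0.003 -0.045 0 0" --pt "0 0 0 -0.003 -0.045 0 0" --pt "0 0 0 -0.003 -0.03 0 0"

```text
clock: 11.5
eef_pos: [646.2, -241.1, 104.3]
tool_rot: [-3.138, 0.002, -3.084]
force: [-0.4, -0.2, -0.5]
width: 0.1
gripper_force: 0.0
```

```bash
python3 - <<'E'
from h import *
look('p4',(140,320,220,380))
for n in('top','side'):
    I,D=eyes.get_image(n);C=cloud(n,D)
    for r in finder.cut_out(n,'tail_face')[:1]+finder.cut_out(n,'tray')[:3]:
        m=r['mask'];p=C[m&(D>0)];print(n,r['confidence'],rect(n,m,31),np.median(p,0).round(1)); t=p[abs(p[:,2]-37)<4]; print(t.mean(0).round(1))
    for o in('flux_jar','solder_reel'):
        for r in finder.pinpoint(n,o)[:1]: print(o,w(n,r['location']).round())
E
```

```text
11.55 [ 644.6 -247.9  104.3] [-0.7 -4.7  0.3]
top 0.56 (array([ 641.6, -187.5]), array([33.8, 39.8]), np.float64(-1.554)) [ 639.8 -186.1   35.7]
[ 642.5 -186.6   36.5]
top 0.79 (array([ 807.7, -151.8]), array([68.9, 98.1]), np.float64(-1.505)) [ 8.165e+02 -1.549e+02  8.000e-01]
[nan nan nan]
top 0.78 (array([630.3,   4.5]), array([103.7, 141.6]), np.float64(0.024)) [632.    4.8  16.6]
[618.5   9.9  34.8]
top 0.42 (array([ 489.1, -419.2]), array([59.9, 60.8]), np.float64(-0.014)) [ 485.7 -418.3   39. ]
[ 488.9 -419.9   38. ]
solder_reel [ 491. -416.   -3.]
side 0.77 (array([ 642.3, -185.4]), array([38. , 62.2]), np.float64(0.061)) [ 641.6 -177.6   35.8]
[ 642.  -183.5   36.8]
side 0.76 (array([ 805.4, -127.4]), array([78.2, 96. ]), np.float64(-1.509)) [ 815.8 -158.1    1.9]
[nan nan nan]
side 0.58 (array([630.1,   9.8]), array([ 99.9, 155.3]), np.float64(0.06)) [632.    1.   17.3]
[615.6  24.7  34.4]
side 0.57 (array([ 279. , -212.9]), array([162.2, 187.9]), np.float64(1.164)) [ 268.3 -239.6    4.2]
[nan nan nan]
flux_jar [ 627. -377.    2.]
solder_reel [ 488. -423.    0.]<stdin>:6: RuntimeWarning: Mean of empty slice.
  ret = um.true_divide(
```

View pics/p4.png

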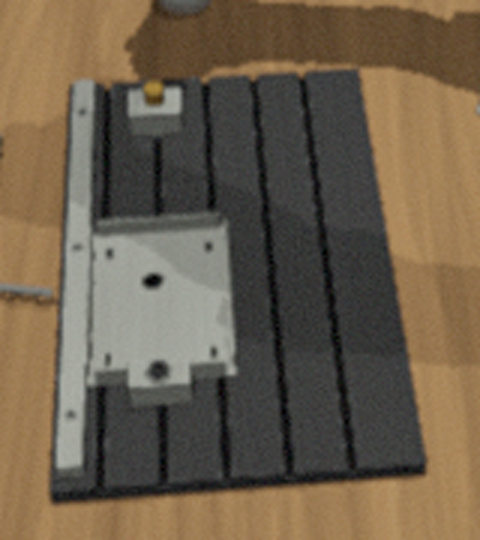

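The tray is flush with the fence and against the end stop. The tail stop (155, 105 in the crop) still stands at the right, and the hand is behind it.

>>> move_arm --pt "0 0 0 0 0 -0.03 0" --pt "0 0 0 0 0 -0.03 0" --pt "0 0 0 0 0 -0.018 0" --pt "0 0 0 0 0 0 0" --pt "0 0 0 0 0.01 0 0"

```text
clock: 12.55
eef_pos: [646.7, -227.5, 25.3]
tool_rot: [-3.14, 0.0, -3.083]
force: [-0.1, -1.2, 0.1]
width: -0.5
gripper_force: 0.0
```

>>> move_arm --pt "0 0 0 -0.0005 0.008 0 0" --pt "0 0 0 -0.0005 0.008 0 0" --pt "0 0 0 -0.0005 0.008 0 0" --pt "0 0 0 -0.0005 0.008 0 0" --pt "0 0 0 -0.0005 0.008 0 0"

```text
clock: 13.05
eef_pos: [645.5, -185.6, 26.2]
tool_rot: [-3.14, 0.003, -3.081]
force: [2.2, -3.7, 4.0]
width: 0.2
gripper_force: 2.5
```

>>> move_arm --pt "0 0 0 -0.0005 0.008 0 0" --pt "0 0 0 -0.0005 0.008 0 0" --pt "0 0 0 -0.0005 0.008 0 0" --pt "0 0 0 -0.0005 0.008 0 0" --pt "0 0 0 -0.0005 0.008 0 0"

```text
clock: 13.55
eef_pos: [643.1, -145.2, 26.1]
tool_rot: [-3.141, 0.003, -3.08]
force: [2.5, -2.1, 5.5]
width: -0.0
gripper_force: 2.7
```

>>> move_arm --pt "0 0 0 -0.0005 0.008 0 0" --pt "0 0 0 -0.0005 0.008 0 0" --pt "0 0 0 -0.0003 0.004 0 0" --pt "0 0 0 0 0 0 0"

```text
clock: 13.95
eef_pos: [640.8, -123.9, 25.4]
tool_rot: [3.141, 0.001, -3.079]
force: [2.2, -0.5, 0.2]
width: -0.0
gripper_force: 0.4
```

```bash
python3 -c "
from h import *
look('p5',(140,300,220,380))"
```

```text
14.0 [ 639.7 -124.1   24.7] [ 0.5 -0.5 -0.6]
```

View pics/p5.png

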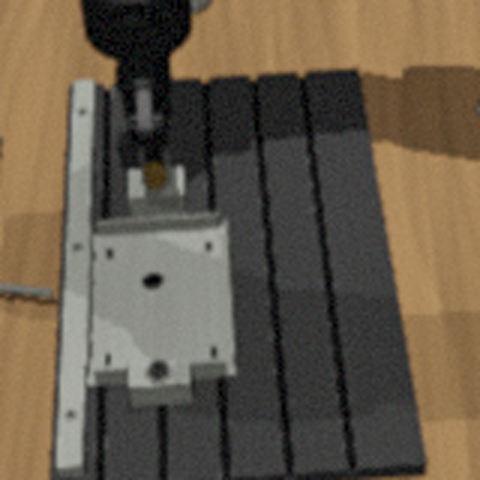

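The tail stop (157, 190) is about 15 mm short of the tray's right wall, so I slow down from here.

>>> move_arm --pt "0 0 0 -0.0002 0.004 0 0" --pt "0 0 0 -0.0002 0.004 0 0" --pt "0 0 0 0 0.002 0 0" --pt "0 0 0 0 0 0 0"

```text
clock: 14.4
eef_pos: [638.8, -115.1, 24.4]
tool_rot: [3.141, -0.002, -3.08]
force: [-0.8, -2.7, 0.9]
width: 0.5
gripper_force: 0.8
```

>>> move_arm --pt "0 0 0 0 0.002 0 0" --pt "0 0 0 0 0.001 0 0"

```text
clock: 14.6
eef_pos: [638.7, -112.7, 24.4]
tool_rot: [3.142, -0.002, -3.08]
force: [-2.8, -3.3, 0.1]
width: 0.5
gripper_force: 1.5
```

>>> move_arm --pt "0 0 0 0 0.001 0 0" --pt "0 0 0 0 0.001 0 0"

```text
clock: 14.8
eef_pos: [639.3, -110.7, 24.6]
tool_rot: [3.142, -0.001, -3.081]
force: [-2.4, -2.4, -0.4]
width: -0.0
gripper_force: 1.5
```

>>> move_arm --pt "0 0 0 0 0.001 0 0" --pt "0 0 0 0 0.001 0 0"

```text
clock: 15.0
eef_pos: [639.8, -108.5, 24.7]
tool_rot: [3.142, -0.0, -3.08]
force: [-2.1, -3.2, -1.0]
width: 0.0
gripper_force: 1.5
```

>>> move_arm --pt "0 0 0 0 0.001 0 0" --pt "0 0 0 0 0.001 0 0"

```text
clock: 15.2
eef_pos: [639.8, -107.4, 24.8]
tool_rot: [-3.14, -0.0, -3.081]
force: [-2.3, -4.6, -1.7]
width: -0.3
gripper_force: 2.8
```

>>> move_arm --pt "0 0 0 0 0.001 0 0" --pt "0 0 0 0 0.001 0 0"

```text
clock: 15.4
eef_pos: [639.8, -107.3, 24.9]
tool_rot: [-3.138, -0.0, -3.082]
force: [-2.2, -7.9, -2.1]
width: -0.4
gripper_force: 4.2
```

>>> move_arm --pt "0 0 0 0 0.001 0 0" --pt "0 0 0 0 0 0 0"

```text
clock: 15.6
eef_pos: [639.8, -107.3, 24.9]
tool_rot: [-3.137, -0.0, -3.082]
force: [-1.9, -9.5, -2.0]
width: -0.0
gripper_force: 4.4
```

>>> move_arm --pt "0 0 0 0 -0.006 0 0" --pt "0 0 0 0 -0.02 0 0" --pt "0 0 0 0 -0.01 0.03 0" --pt "0 0 0 0 0 0.05 0" --pt "0 0 0 -0.02 -0.02 0.04 0"

```text
clock: 16.1
eef_pos: [624.7, -153.9, 147.4]
tool_rot: [3.137, 0.008, -3.074]
force: [0.2, 0.2, 1.0]
width: -0.0
gripper_force: 0.0
```

>>> move_arm --pt "0 0 0 -0.03 -0.03 0.01 0" --pt "0 0 0 -0.03 -0.035 0 0" --pt "0 0 0 -0.03 -0.035 0 0" --pt "0 0 0 -0.02 -0.03 0 0" --pt "0 0 0 0 0 0 0"

```text
clock: 16.6
eef_pos: [507.2, -294.9, 155.8]
tool_rot: [-3.139, 0.0, -3.088]
force: [0.1, 0.0, -0.7]
width: -0.4
gripper_force: 0.0
```

```bash
python3 - <<'E'
from h import *
look('p6',(160,290,230,350))
I,D=eyes.get_image('top')
cv2.imwrite('pics/t6.png',cv2.resize(I[170:290,250:430],None,fx=4,fy=4,interpolation=cv2.INTER_CUBIC))
I,D=eyes.get_image('side');C=cloud('side',D)
for o in('tail_face','end_stop','tray','plate'):
    for r in finder.cut_out('side',o)[:3]:
        m=r['mask'];p=C[m&(D>0)];t=p[abs(p[:,2]-37)<3];print(o,round(r['confidence'],2),rect('side',m,31),len(t),t.mean(0).round(1) if len(t) else '')
E
```

```text
16.65 [ 509.7 -291.6  155.7] [1.5 0.3 0.2]
tail_face 0.59 (array([635.5, -86.4]), array([40.1, 42.2]), np.float64(0.034)) 142 [634.9 -76.2  36.9]
end_stop 0.76 (array([624.1,  89. ]), array([38.9, 41.1]), np.float64(-1.51)) 137 [625.8  87.3  37. ]
tray 0.63 (array([ 279.7, -212.8]), array([157.3, 186. ]), np.float64(1.189)) 0 
tray 0.63 (array([ 805.6, -127.5]), array([84.5, 98.4]), np.float64(-1.514)) 0 
tray 0.62 (array([629.3,  10.2]), array([103.1, 154.5]), np.float64(0.071)) 4 [609.1 -16.9  34.9]
plate 0.57 (array([583.4, -26.2]), array([237.9, 407.3]), np.float64(0.056)) 144 [635.2 -76.3  36.8]
```

View pics/p6.png

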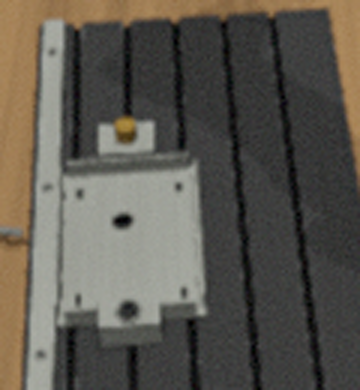

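View pics/t6.png

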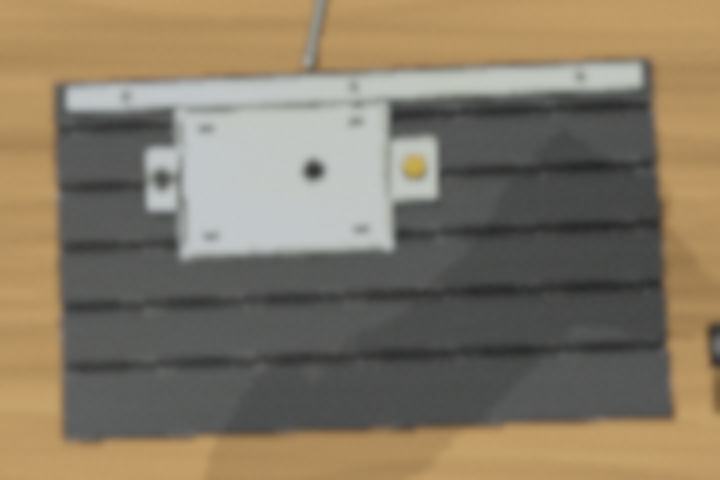

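Both views show the tray square and flush along the fence: crop (65–200, 160–320) from the side and (178–390, 104–255) from the top. The end stop touches its left end, the tail stop its right end, and the hand is clear.

```bash
python3 -c "
from h import *
print(ctrl.finish_job())"
```

```text
the job is handed in; nothing more can be done
None
```

I handed the job in at about 17 s: the tray is flush against the fence and home on the end stop, the tail stop touches its other end, and the hand is clear of everything.

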